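Make up two bakery gift cartons

ROBOT

A 6-joint arm with a two-finger parallel gripper is mounted at the origin on the work surface. World frame = base frame: x ahead of the robot, y to its left, z up, the work surface at z = 0. Lengths are in m, angles in rad, forces in N, time in s.
With the tool pointing down it reaches from about 0.25 to 0.8 m from the base axis. Payload 3.9 kg.
Tool frame: the origin (TCP) lies on the centre line of the jaws, within the pads' length; the fingertips stand 25 mm ahead of it and the grasp point (between the pads) lies 6 mm ahead of it; z points along the fingers, y is the line along which they close (so a half turn about z gives the same grasp; the last joint's range is limited). The gripper opens to 85 mm and grips with 20 to 120 N. Pads are 22 mm wide; open, the fingers measure 114 mm over their backs; the gripper's body (76 mm by 85 mm) begins 54 mm behind the grasp point. The pads swing forward as they close: fully open they stand 13 mm farther back than shut.
Start: joints at [0, 0.26, -0.138, 1.173, 0, 1.571], TCP at [0.525, -0, 0.228] pointing down, gripper open.
Joint ranges: [-2.78, 2.78], [-0.83, 1.72], [-1.28, 1.37], [-1.9, 2.12], [-1.57, 1.48], [-3.14, 3.14]. Speed limits (rad/s): [2.57, 2.57, 3.14, 3.14, 3.14, 3.14].

INTERFACE

Orientations are given as a unit quaternion [w, x, y, z].
In Python, from cell import readout, imaging, ticket gives the robot as it stands.
- The arm moves only by the shell command python3 -m pendant 'ROWS'. ROWS is JSON, a list of rows, each an object with "offset": the shift along the world's x, y, z in cm, a list of three; "turn": the turn, a rotation vector about the world's x, y, z in degrees, a list of three; "claw": the opening, from 0 (shut) to 1 (fully open). A call has 1 to 5 rows; each row is the pose to reach, as a shift and turn from the pose commanded when the call began; what a row does not reach only later rows make up. A row lasts 1/10 s, in which the tool goes at most 50 mm and 8.59 degrees, less where a joint would pass 70% of its speed; a pose out of reach is approached as far as the arm can. A call with a gripper value outside its range is refused whole. The fingers move at their own pace and stop on an object; the grip force is fixed at half the most. Time passes only in rows, so rows that repeat a pose let the fingers close. It gives the time, the measured TCP pose, the force, the opening and the grip force at its end, in the units of the state.
- readout.read_state(): the state, without advancing time (a new reading comes with each control period).
- imaging.read_camera(name): name is "scene" or "side" or "wrist"; returns the picture (420x560x3 uint8, red, green, blue); there is no depth.
- imaging.camera_model(name): a dict with "camera_matrix" (3x3 intrinsics, pixels), "cam_to_world" (4x4, takes a point from camera to world coordinates). Camera axes: x right, y down, z forward; pixel columns grow to the right and rows downward; lengths in m; the calibration is good to about 2 mm. The wrist camera is an equidistant fisheye: a pixel r from the principal point sees the ray r / f radians off the axis. A picture is of the moment at which its call begins: read the wrist's pose just before it. camera_model takes no time and is no camera call; for the wrist camera it gives the pose at the moment of the call.
- ticket.close_job(): hands the job in; it is judged then, once.
The state is a dict: "clock": time; "joint_positions": joint angles; "joint_vel": joint speeds; "joint_efforts": joint torques, N m; "tool_pos": TCP position; "tcp_rot": TCP orientation; "force": force on the tool from outside, world axes, zero at the start; "torque": the same for the moment, N m; "gripper_width": opening from 0.0 (shut) to 1.0 (fully open); "grip_force": force on a finger pad.
Only numpy, scipy, OpenCV 4.12 (cv2) and the standard library are available. Lean on these libraries where they do the work, as an engineer would, in place of code of your own. Each camera call takes 0.05 s, during which the arm holds its last target. There are 200 camera calls.

TASK

Pack the two gift cartons from the stock on the baking sheet. In the carton with three compartments put the biscotti block in the middle, with the tall slim jar and the round column of cookies in the two end compartments (either way round); in the carton with two compartments put the square tin and the wide jar, one in each (either way round). Everything stands upright flat on its compartment's floor, is set down and not dropped, and the smallest jar is left standing in its place on the sheet.

Things in the scene. Friction and masses are not known exactly. Their poses are not given: they have to be found in the camera images.
- biscotti: Block of four oblong tan biscotti slices held together by a white paper band, one rigid piece, 72 mm long (its x), 36 mm wide (its y), 64 mm high, about 130 g. Origin: centre of its underside; z up. Starts upright on the baking sheet, in any of the six places there. Its long axis may be turned.
- tall_jar: Tall slim glass jar of dark jam with a steel lid, straight-sided, 44 mm diameter, 95 mm high, about 190 g. The tallest thing of the stock. Origin: centre of its underside; z up. Starts upright on the baking sheet, in any of the six places there. 
- cookies: Round column of five tan cookies, one rigid piece, 50 mm diameter, 70 mm high, about 130 g. Origin: centre of its underside; z up. Starts upright on the baking sheet, in any of the six places there. 
- tin: Square bare-metal tin with a lid, 50 x 50 mm (sides along its x and y), 75 mm high, about 150 g. Origin: centre of its underside; z up. Starts upright on the baking sheet, in any of the six places there. It may be turned.
- wide_jar: Wide glass jar of honey with a steel lid, straight-sided, 58 mm diameter, 70 mm high, about 250 g. The widest jar. Origin: centre of its underside; z up. Starts upright on the baking sheet, in any of the six places there. 
- mini_jar: Smallest glass jar, dark jam, steel lid, 32 mm diameter, 45 mm high, 50 g. Not part of either kit: it stays where it is. Origin: centre of its underside; z up. Starts upright on the baking sheet, in any of the six places there. 
- baking_sheet: Rectangular aluminium baking sheet with white paper, fixed, 320 mm (its x) by 240 mm (its y), rim 22 mm high, floor 3 mm above the table. Origin: centre of its underside. It carries the stock in two rows of three: places about 85 mm apart along its x and 110 mm apart along its y.
- carton_three: Brown cardboard open carton with three compartments in a row, fixed, 280 mm long (its x) by 88 mm wide (its y), walls and dividers 4 mm thick and 24 mm high, floor 4 mm thick and lined with white paper. Each compartment is 88 mm (x) by 80 mm (y) inside; their centres are at x = -92, 0 and +92 mm, y = 0 from the origin. Origin: centre of its underside.
- carton_two: Brown cardboard open carton with two compartments in a row, fixed, 188 mm long (its x) by 88 mm wide (its y), walls and divider 4 mm thick and 24 mm high, floor 4 mm thick and lined with white paper. Each compartment is 88 mm (x) by 80 mm (y) inside; their centres are at x = -46 and +46 mm, y = 0 from the origin. Origin: centre of its underside.

How it is judged:
By the outcome, as a careful person would: the job done as asked, in the order asked, and still so for the second after the job is handed in, with the robot touching nothing.
It also fails if it takes over 136 s, if anything falls off the work surface, if the arm or the gripper's body presses on something with over 40 N, if the wrist force passes 120 N, or if a joint passes its speed limit or range.

## Working session

There is one attempt and no reset: what is moved stays moved. The work goes in short steps, Python scripts to look and compute and a shell command to move; the robot and the scene stay as the last step left them, time stands still between calls to the robot, and variables do not carry over. Pictures are saved under pics/ and viewed, at most 17 in all, crops included, and the job is handed in when it is done.

```bash
ls; mkdir -p pics; python3 - <<'E'
from cell import readout, imaging
import cv2, numpy as np
print(readout.read_state())
for n in ("scene","side","wrist"):
    m=imaging.camera_model(n); print(n,np.round(m["camera_matrix"],1).tolist(),np.round(m["cam_to_world"],3).tolist())
    cv2.imwrite(f"pics/{n}0.png",imaging.read_camera(n)[:,:,::-1])
E
```

```text
pics
{'clock': 0.0, 'joint_positions': array([ 8.09830243e-06,  2.60674470e-01, -1.39399891e-01,  1.17272198e+00,
       -1.94904082e-05,  1.57079209e+00]), 'joint_vel': array([-2.77806436e-04,  1.22245172e-03, -1.16659778e-03,  2.17285811e-04,
       -8.51178827e-05,  5.47924195e-04]), 'joint_efforts': array([-3.22425103e-04, -4.05677426e+01,  2.53926122e+01,  1.89446745e-02,
       -4.02533055e-05,  2.61086342e-05]), 'tool_pos': array([ 5.24286768e-01, -2.06321231e-06,  2.27158281e-01]), 'tcp_rot': array([-7.00218565e-04,  7.07102059e-01,  7.07110796e-01, -7.14003087e-04]), 'force': array([-1.07218158,  0.19630834, -0.01220844]), 'torque': array([ 0.01822449, -0.04042844, -0.00754657]), 'grip_force': 0.0, 'gripper_width': 0.9955882366962362}
scene [[410.9, 0.0, 277.9], [0.0, 410.9, 215.9], [0.0, 0.0, 1.0]] [[-0.397, 0.715, -0.576, 1.008], [0.918, 0.301, -0.258, 0.206], [-0.011, -0.631, -0.775, 0.663], [0.0, 0.0, 0.0, 1.0]]
side [[484.7, 0.0, 274.4], [0.0, 484.7, 212.6], [0.0, 0.0, 1.0]] [[-0.999, -0.02, 0.044, 0.465], [-0.047, 0.62, -0.783, 0.873], [-0.012, -0.785, -0.62, 0.704], [0.0, 0.0, 0.0, 1.0]]
wrist [[325.2, 0.0, 281.0], [0.0, 325.2, 211.5], [0.0, 0.0, 1.0]] [[1.0, -0.0, -0.002, 0.524], [-0.001, -0.964, -0.267, 0.066], [-0.002, 0.267, -0.964, 0.373], [0.0, 0.0, 0.0, 1.0]]
```

View pics/scene0.png

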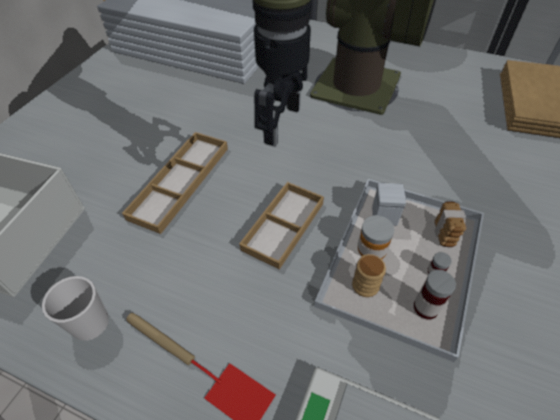

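View pics/side0.png

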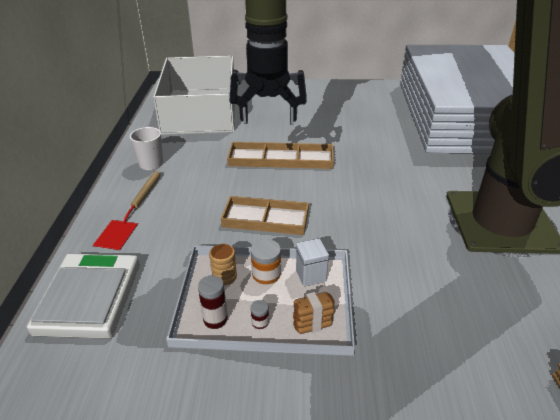

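View pics/wrist0.png

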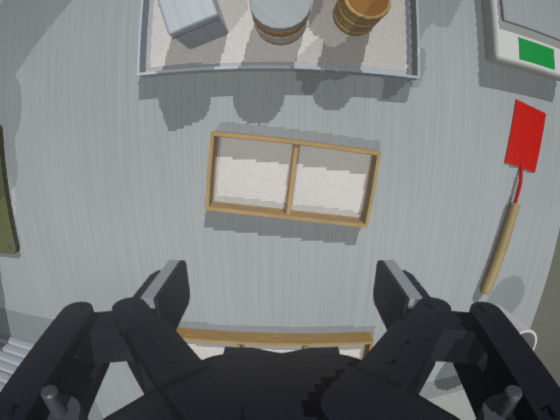

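```bash
cat > h.py <<'E'
import numpy as np, cv2, sys
from cell import readout, imaging
def snap(n,tag):
    m=imaging.camera_model(n); im=imaging.read_camera(n)[:,:,::-1].copy()
    cv2.imwrite(f"pics/{tag}.png",im); np.savez(f"pics/{tag}.npz",K=m["camera_matrix"],T=m["cam_to_world"],f=int(n=="wrist"))
def ray(tag,uv):
    d=np.load(f"pics/{tag}.npz"); K,T=np.array(d["K"]),np.array(d["T"])
    a=(np.atleast_2d(uv).astype(float)-K[:2,2])/[K[0,0],K[1,1]]
    if d["f"]:
        r=np.linalg.norm(a,axis=1,keepdims=True); v=np.hstack([a/np.maximum(r,1e-9)*np.sin(r),np.cos(r)])
    else: v=np.hstack([a,np.ones((len(a),1))])
    return T[:3,3],v@T[:3,:3].T
def plane(tag,uv,z):
    o,v=ray(tag,uv); return o+v*((z-o[2])/v[:,2:3])
def st():
    s=readout.read_state(); print(round(s["clock"],2),np.round(s["tool_pos"],4),np.round(s["tcp_rot"],3),np.round(s["force"],1),round(s["gripper_width"],3),round(s["grip_force"],1))
E
python3 -m pendant '[{"offset":[0,-5,1],"turn":[0,0,0],"claw":1},{"offset":[0,-10,3],"turn":[0,0,0],"claw":1},{"offset":[0,-15,5],"turn":[0,0,0],"claw":1},{"offset":[0,-15,5],"turn":[0,0,0],"claw":1},{"offset":[0,-15,5],"turn":[0,0,0],"claw":1}]'
python3 -c "
from h import *
snap('wrist','w1')"
python3 -m pendant '[{"offset":[-2,5,0],"turn":[0,0,0],"claw":1},{"offset":[-4,10,0],"turn":[0,0,0],"claw":1},{"offset":[-5,15,1],"turn":[0,0,0],"claw":1},{"offset":[-6,20,2],"turn":[0,0,0],"claw":1},{"offset":[-6,25,3],"turn":[0,0,0],"claw":1}]'
python3 -m pendant '[{"offset":[0,4,1],"turn":[0,0,0],"claw":1},{"offset":[0,8,1],"turn":[0,0,0],"claw":1},{"offset":[0,10,1],"turn":[0,0,0],"claw":1},{"offset":[0,10,1],"turn":[0,0,0],"claw":1},{"offset":[0,10,1],"turn":[0,0,0],"claw":1}]'
python3 -c "
from h import *
snap('wrist','w2');st()"
```

```text
clock: 0.65
tool_pos: [0.5252, -0.1514, 0.2783]
tcp_rot: [0.0, 0.708, 0.706, 0.0]
force: [-0.1, 0.1, -0.1]
gripper_width: 0.999
grip_force: 0.0
clock: 1.2
tool_pos: [0.4624, 0.091, 0.3051]
tcp_rot: [-0.001, 0.706, 0.708, -0.001]
force: [0.7, -0.1, -0.5]
gripper_width: 1.004
grip_force: 0.0
clock: 1.7
tool_pos: [0.464, 0.1891, 0.3147]
tcp_rot: [-0.0, 0.706, 0.708, -0.001]
force: [0.2, -0.7, 0.3]
gripper_width: 1.002
grip_force: 0.0
1.75 [0.4643 0.1883 0.3149] [-0.     0.707  0.708 -0.001] [ 0.3 -0.   0. ] 0.998 0.0
```

View pics/w1.png

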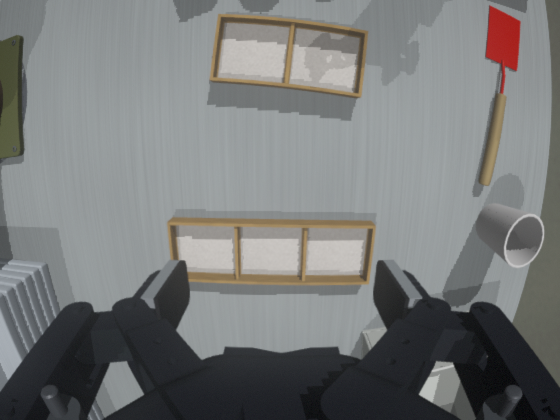

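View pics/w2.png

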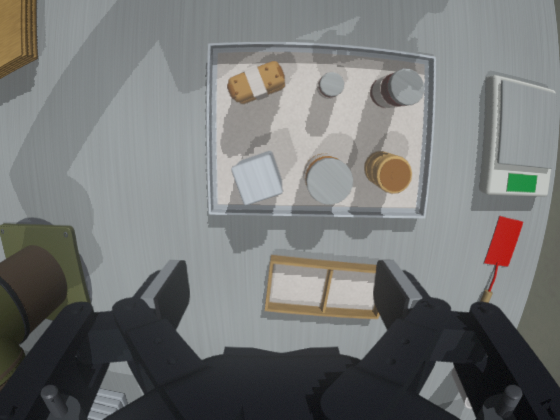

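```bash
python3 - <<'E'
from h import *
im=cv2.imread("pics/w1.png"); hsv=cv2.cvtColor(im,cv2.COLOR_BGR2HSV)
m=cv2.inRange(hsv,(8,80,60),(25,255,255)); m[:, :150]=0;m[:,385:]=0
m=cv2.morphologyEx(m,cv2.MORPH_CLOSE,np.ones((3,3)))
for c in cv2.findContours(m,cv2.RETR_EXTERNAL,cv2.CHAIN_APPROX_NONE)[0]:
    if cv2.contourArea(c)<1500: continue
    p=plane("w1",c[:,0],0.024)
    r=cv2.minAreaRect((p[:,:2]*1000).astype(np.float32)); print(cv2.boundingRect(c),r)
w=cv2.imread("pics/w2.png")[40:220,200:440]; cv2.imwrite("pics/w2c.png",cv2.resize(w,None,fx=3,fy=3,interpolation=cv2.INTER_CUBIC))
E
```

```text
(168, 218, 207, 67) ((509.92877197265625, -253.29464721679688), (94.1968765258789, 278.3212890625), 88.83707427978516)
(210, 14, 158, 83) ((535.4509887695312, 4.154476165771484), (88.77500915527344, 187.02992248535156), 83.42569732666016)
```

View pics/w2c.png

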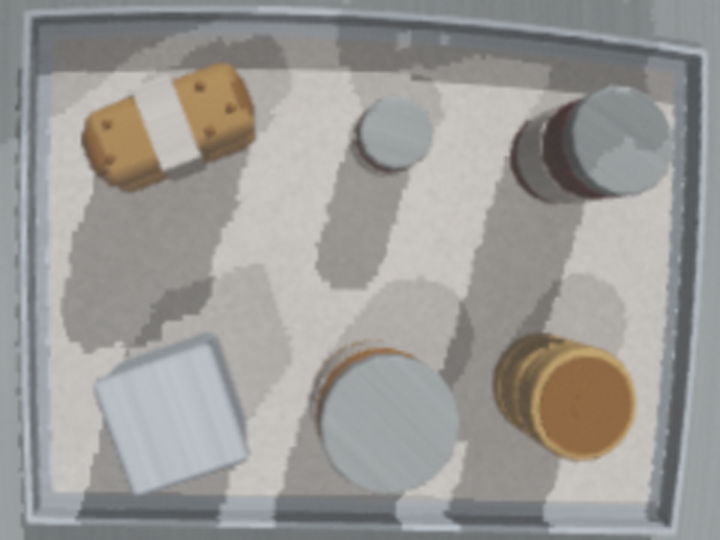

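```bash
python3 - <<'E'
from h import *
print(plane("w2",[[281,211]],0.05), np.load("pics/w2.npz")["T"][:3,3])
f=lambda a:(np.array(a,float)+.5)/3-.5+[200,40]
for n,b,z in (("tall",(571,86,670,195),.098),("wide",(321,352,459,492),.073),("cook",(531,343,635,460),.073),("mini",(359,96,433,170),.048)):
    x0,y0,x1,y1=b; e=plane("w2",f([((x0+x1)/2,(y0+y1)/2),(x0,(y0+y1)/2),(x1,(y0+y1)/2),((x0+x1)/2,y0),((x0+x1)/2,y1)]),z)
    print(n,np.round(e[0]*1000,1),"dia",np.round([np.linalg.norm(e[1]-e[2])*1e3,np.linalg.norm(e[3]-e[4])*1e3],1))
t=plane("w2",f([(96,382),(212,336),(247,456),(138,493)]),.078)[:,:2]*1000
print("tin",t.mean(0),[np.linalg.norm(t[i]-t[i-1]) for i in range(4)],[np.degrees(np.arctan2(*(t[i]-t[i-1])[::-1])) for i in range(4)])
im=cv2.imread("pics/w2.png"); hsv=cv2.cvtColor(im,cv2.COLOR_BGR2HSV)
m=cv2.inRange(hsv,(5,90,50),(25,255,255)); m[:55]=0;m[110:]=0;m[:,:222]=0;m[:,295:]=0
q=cv2.findNonZero(m)[:,0]; p=(plane("w2",q,.067)[:,:2]*1000).astype(np.float32)
print("bis",cv2.minAreaRect(p)); 
print("band",plane("w2",f([(156,88),(181,165),(169,127)]),.067)*1000)
E
```

```text
[[0.46304661 0.14161369 0.05      ]] [0.46359618 0.25501877 0.46066863]
tall [607.1 303.9  98. ] dia [42.1 43.2]
wide [522.2 186.9  73. ] dia [56.9 57.9]
cook [604.5 197.1  73. ] dia [47.1 49.7]
mini [526.2 306.7  48. ] dia [31.5 32. ]
tin [434.67587902 189.20478093] [np.float64(48.25811423082413), np.float64(49.65750575175932), np.float64(50.129124021844845), np.float64(46.83244147243922)] [np.float64(109.23642986969534), np.float64(21.263168292636646), np.float64(-73.95868378391467), np.float64(-160.80871880583805)]
bis ((432.864501953125, 305.3385009765625), (67.25552368164062, 35.368526458740234), 21.558799743652344)
band [[427.6757581  321.86524328  67.        ]
 [437.71010848 290.00942482  67.        ]
 [432.91254821 305.62795708  67.        ]]
```

```bash
python3 -m pendant '[{"offset":[-0.5,2,-2],"turn":[0,0,8.5],"claw":1},{"offset":[-1,4,-4],"turn":[0,0,17],"claw":1},{"offset":[-1.5,6,-6],"turn":[0,0,25.5],"claw":1},{"offset":[-2,8,-8],"turn":[0,0,34],"claw":1},{"offset":[-3,10,-10],"turn":[0,0,42.5],"claw":1}]'
python3 -m pendant '[{"offset":[0,1,-2],"turn":[0,0,8.5],"claw":1},{"offset":[0,1,-4],"turn":[0,0,17],"claw":1},{"offset":[0,1,-6],"turn":[0,0,25.5],"claw":1},{"offset":[0,1,-6],"turn":[0,0,34],"claw":1},{"offset":[0,1,-6],"turn":[0,0,42.5],"claw":1}]'
python3 -m pendant '[{"offset":[0,0,0],"turn":[0,0,8.5],"claw":1},{"offset":[0,0,0],"turn":[0,0,17],"claw":1},{"offset":[0,0,0],"turn":[0,0,25.5],"claw":1},{"offset":[0,0,0],"turn":[0,0,26.6],"claw":1},{"offset":[0,0,0],"turn":[0,0,26.6],"claw":1}]'
cat >> h.py <<'E'
def go(x,y,z,yaw):
    s=readout.read_state(); w,a,b,c=s["tcp_rot"]; Y=np.array([2*(a*b-w*c),1-2*(a*a+c*c)])
    k=np.degrees(np.arctan2(Y[1],Y[0])); d=(yaw-k+90)%180-90
    print("t",round(s["clock"],2),"delta cm",np.round((np.array([x,y,z])-s["tool_pos"])*100,2),"closing yaw",round(k,1),"turn",round(d,1),"q",np.round(s["joint_positions"][[0,5]],2),"grip",round(s["gripper_width"],3),round(s["grip_force"],1))
E
python3 -c "
from h import *
go(.4329,.3053,.055,111.2);snap('wrist','w3')"
```

```text
clock: 2.25
tool_pos: [0.4355, 0.2875, 0.2147]
tcp_rot: [0.0, 0.401, 0.916, -0.0]
force: [0.3, 0.7, 0.4]
gripper_width: 1.0
grip_force: 0.0
clock: 2.75
tool_pos: [0.4346, 0.2963, 0.1545]
tcp_rot: [-0.001, 0.041, 0.999, -0.001]
force: [-0.1, -0.0, 0.7]
gripper_width: 0.999
grip_force: 0.0
clock: 3.25
tool_pos: [0.4354, 0.2972, 0.1556]
tcp_rot: [-0.0, -0.186, 0.983, -0.0]
force: [0.4, -0.1, -0.1]
gripper_width: 0.998
grip_force: 0.0
t 3.25 delta cm [ -0.25   0.81 -10.06] closing yaw 111.4 turn -0.2 q [0.6  0.23] grip 0.998 0.0
```

View pics/w3.png

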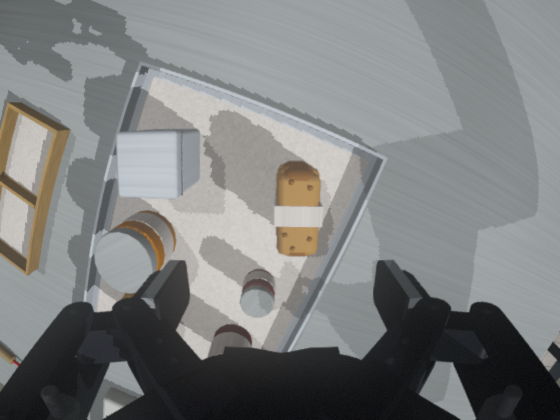

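```bash
python3 -c "
from h import *
print(plane('w3',[[298.5,212]],.067)*1000)
t=plane('w3',[[117,133],[182,131],[180,196],[121,198]],.078);print('tin',t.mean(0)*1e3)"
python3 -m pendant '[{"offset":[-0.2,0.8,-3],"turn":[0,0,0],"claw":1},{"offset":[-0.2,0.8,-6],"turn":[0,0,0],"claw":1},{"offset":[-0.2,0.8,-8.5],"turn":[0,0,0],"claw":1},{"offset":[-0.2,0.8,-10],"turn":[0,0,0],"claw":1},{"offset":[-0.2,0.8,-10],"turn":[0,0,0],"claw":1}]'
python3 -m pendant '[{"offset":[0,0,0],"turn":[0,0,0],"claw":0.35},{"offset":[0,0,0],"turn":[0,0,0],"claw":0.3},{"offset":[0,0,0],"turn":[0,0,0],"claw":0.2},{"offset":[0,0,0],"turn":[0,0,0],"claw":0.2},{"offset":[0,0,0],"turn":[0,0,0],"claw":0.2}]'
python3 -c "
from h import *
go(.51,-.256,.2,88.8)"
```

```text
[[428.23389548 306.88071449  67.        ]]
tin [432.11101616 190.20725199  78.        ]
clock: 3.8
tool_pos: [0.4316, 0.3045, 0.0534]
tcp_rot: [-0.002, -0.186, 0.982, -0.001]
force: [-1.0, -0.8, -0.8]
gripper_width: 0.998
grip_force: 0.0
clock: 4.3
tool_pos: [0.4344, 0.3068, 0.0571]
tcp_rot: [0.001, -0.187, 0.982, 0.001]
force: [-0.9, -0.0, 4.8]
gripper_width: 0.395
grip_force: 59.3
t 4.3 delta cm [  7.56 -56.28  14.29] closing yaw 111.6 turn -22.8 q [0.61 0.24] grip 0.395 59.3
```

```bash
python3 -m pendant '[{"offset":[0,0,2],"turn":[0,0,0],"claw":0.2},{"offset":[0,0,6],"turn":[0,0,0],"claw":0.2},{"offset":[0,0,10],"turn":[0,0,0],"claw":0.2},{"offset":[0.5,-4,11],"turn":[0,0,-4],"claw":0.2},{"offset":[1,-8,11],"turn":[0,0,-8],"claw":0.2}]'
python3 -m pendant '[{"offset":[0.5,-4.5,0],"turn":[0,0,-3],"claw":0.2},{"offset":[1,-9,0],"turn":[0,0,-6],"claw":0.2},{"offset":[1.5,-13.5,0],"turn":[0,0,-9],"claw":0.2},{"offset":[2,-18,0],"turn":[0,0,-12],"claw":0.2},{"offset":[2.5,-22.5,0],"turn":[0,0,-14.8],"claw":0.2}]'
python3 -m pendant '[{"offset":[0.8,-4.5,0],"turn":[0,0,0],"claw":0.2},{"offset":[1.6,-9,0],"turn":[0,0,0],"claw":0.2},{"offset":[2.4,-13.5,0],"turn":[0,0,0],"claw":0.2},{"offset":[3.2,-18,0],"turn":[0,0,0],"claw":0.2},{"offset":[4,-21.5,0],"turn":[0,0,0],"claw":0.2}]'
python3 -m pendant '[{"offset":[0,-2,0],"turn":[0,0,0],"claw":0.2},{"offset":[0,-4,0],"turn":[0,0,0],"claw":0.2},{"offset":[0,-4.1,0],"turn":[0,0,0],"claw":0.2},{"offset":[0,-4.1,0],"turn":[0,0,0],"claw":0.2},{"offset":[0,-4.1,0],"turn":[0,0,0],"claw":0.2}]'
python3 -c "
from h import *
go(.51,-.256,.055,88.8)
snap('wrist','w4')"
```

```text
clock: 4.8
tool_pos: [0.4456, 0.2269, 0.1687]
tcp_rot: [0.003, -0.118, 0.993, 0.001]
force: [0.7, -0.6, -0.8]
gripper_width: 0.398
grip_force: 60.3
clock: 5.3
tool_pos: [0.4683, -0.0007, 0.1661]
tcp_rot: [0.0, 0.012, 1.0, -0.0]
force: [0.5, -0.2, -1.3]
gripper_width: 0.396
grip_force: 60.3
clock: 5.8
tool_pos: [0.5084, -0.2167, 0.1659]
tcp_rot: [0.0, 0.011, 1.0, -0.0]
force: [0.1, 1.1, -1.4]
gripper_width: 0.397
grip_force: 60.3
clock: 6.3
tool_pos: [0.5082, -0.2541, 0.1656]
tcp_rot: [-0.0, 0.01, 1.0, 0.0]
force: [-0.7, -0.3, -1.9]
gripper_width: 0.398
grip_force: 60.3
t 6.3 delta cm [  0.18  -0.19 -11.06] closing yaw 88.8 turn -0.0 q [-0.46 -0.44] grip 0.398 60.3
```

View pics/w4.png

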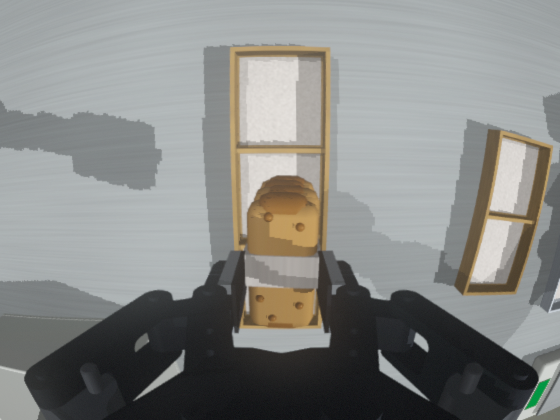

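```bash
python3 -c "
from h import *
print(plane('w4',[[280,48],[280,149],[231,49],[329,48]],.024)*1000)
print(plane('w4',[[246,268],[319,267]],.175)*1000)"
python3 -m pendant '[{"offset":[0.1,-0.2,-3],"turn":[0,0,0],"claw":0.2},{"offset":[0.1,-0.2,-6],"turn":[0,0,0],"claw":0.2},{"offset":[0.1,-0.2,-8.5],"turn":[0,0,0],"claw":0.2},{"offset":[0.1,-0.2,-9.5],"turn":[0,0,0],"claw":0.2},{"offset":[0.1,-0.2,-9.5],"turn":[0,0,0],"claw":0.2}]'
python3 -c "
from h import *
go(.51,-.256,.055,88.8);st()"
```

```text
[[ 372.08124149 -253.695247     24.        ]
 [ 462.69879981 -255.62273729   24.        ]
 [ 370.96845408 -296.7052526    24.        ]
 [ 371.91779705 -210.67579753   24.        ]]
[[ 504.98596957 -272.06961357  175.        ]
 [ 505.22405093 -238.1208503   175.        ]]
clock: 6.85
tool_pos: [0.5083, -0.2556, 0.0694]
tcp_rot: [-0.001, 0.01, 1.0, 0.001]
force: [-0.3, 0.0, -1.4]
gripper_width: 0.397
grip_force: 60.3
t 6.85 delta cm [ 0.17 -0.04 -1.44] closing yaw 88.9 turn -0.1 q [-0.47 -0.45] grip 0.397 60.3
6.85 [ 0.5083 -0.2556  0.0694] [-0.001  0.01   1.     0.001] [-0.3  0.  -1.4] 0.397 60.3
```

```bash
python3 -c "
from h import *
print(plane('w4',[[281,194],[281,328],[281,252],[281,287]],.178)*1000)"
python3 -m pendant '[{"offset":[0,0,-0.5],"turn":[0,0,0],"claw":0.2},{"offset":[0,0,-0.9],"turn":[0,0,0],"claw":0.2},{"offset":[0,0,-1.2],"turn":[0,0,0],"claw":0.2},{"offset":[0,0,-1.2],"turn":[0,0,0],"claw":0.2},{"offset":[0,0,-1.2],"turn":[0,0,0],"claw":0.2}]'
```

```text
[[ 469.602365   -255.04132006  178.        ]
 [ 537.37704806 -256.47757233  178.        ]
 [ 495.91119464 -255.59861001  178.        ]
 [ 513.66334989 -255.97482744  178.        ]]
clock: 7.35
tool_pos: [0.5096, -0.2571, 0.0589]
tcp_rot: [0.0, 0.011, 1.0, -0.0]
force: [0.6, 0.6, -1.8]
gripper_width: 0.394
grip_force: 60.3
```

```bash
python3 -m pendant '[{"offset":[0.3,0,0],"turn":[0,0,0],"claw":0.2},{"offset":[0.3,0,-0.1],"turn":[0,0,0],"claw":0.2},{"offset":[0.3,0,-0.2],"turn":[0,0,0],"claw":0.2},{"offset":[0.3,0,-0.2],"turn":[0,0,0],"claw":0.2}]'
python3 -c "
from h import *
st()"
```

```text
clock: 7.75
tool_pos: [0.5134, -0.2572, 0.0581]
tcp_rot: [0.001, 0.01, 1.0, -0.0]
force: [-1.6, 1.0, 7.2]
gripper_width: 0.395
grip_force: 61.3
7.75 [ 0.5134 -0.2572  0.0581] [ 0.001  0.01   1.    -0.   ] [-1.6  1.   7.2] 0.395 61.3
```

```bash
python3 -m pendant '[{"offset":[0,0,0],"turn":[0,0,0],"claw":0.5},{"offset":[0,0,0],"turn":[0,0,0],"claw":0.7},{"offset":[0,0,0],"turn":[0,0,0],"claw":0.8},{"offset":[0,0,3],"turn":[0,0,0],"claw":1},{"offset":[0,0,8],"turn":[0,0,0],"claw":1}]'
python3 -m pendant '[{"offset":[0.4,3.5,3],"turn":[0,0,0],"claw":1},{"offset":[1.2,8,4],"turn":[0,0,0],"claw":1},{"offset":[2,12.5,4],"turn":[0,0,0],"claw":1},{"offset":[2.8,17,4],"turn":[0,0,0],"claw":1},{"offset":[3.6,21.5,4],"turn":[0,0,0],"claw":1}]'
python3 -m pendant '[{"offset":[0.8,4.5,0],"turn":[0,0,0],"claw":1},{"offset":[1.6,9,0],"turn":[0,0,0],"claw":1},{"offset":[2.4,13.5,0],"turn":[0,0,0],"claw":1},{"offset":[3.2,18,0],"turn":[0,0,0],"claw":1},{"offset":[4,22.5,0],"turn":[0,0,0],"claw":1}]'
python3 -m pendant '[{"offset":[0.8,4.5,0],"turn":[0,0,1],"claw":1},{"offset":[1.6,9,0],"turn":[0,0,1],"claw":1},{"offset":[1.8,11,0],"turn":[0,0,1],"claw":1},{"offset":[1.8,11,0],"turn":[0,0,1],"claw":1},{"offset":[1.8,11,0],"turn":[0,0,1],"claw":1}]'
python3 -c "
from h import *
go(.607,.304,.07,90)
snap('wrist','w5');snap('side','s5')"
```

```text
clock: 8.25
tool_pos: [0.5094, -0.2555, 0.1337]
tcp_rot: [-0.004, 0.011, 1.0, 0.002]
force: [0.4, 0.6, 0.2]
gripper_width: 1.001
grip_force: 0.0
clock: 8.75
tool_pos: [0.5485, -0.0404, 0.1768]
tcp_rot: [0.0, 0.011, 1.0, -0.0]
force: [0.9, -0.1, -0.3]
gripper_width: 1.0
grip_force: 0.0
clock: 9.25
tool_pos: [0.5884, 0.1849, 0.1764]
tcp_rot: [-0.0, 0.01, 1.0, -0.0]
force: [0.2, -0.7, 0.3]
gripper_width: 1.0
grip_force: 0.0
clock: 9.75
tool_pos: [0.606, 0.293, 0.1759]
tcp_rot: [-0.001, 0.001, 1.0, -0.001]
force: [-1.0, -0.2, 0.1]
gripper_width: 0.992
grip_force: 0.0
t 9.75 delta cm [  0.1    1.1  -10.59] closing yaw 89.8 turn 0.2 q [0.45 0.45] grip 0.992 0.0
```

View pics/w5.png

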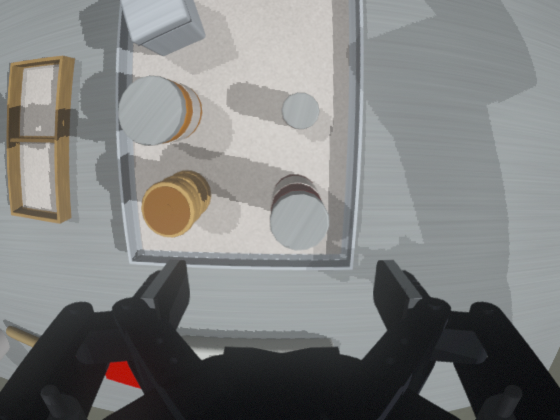

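View pics/s5.png

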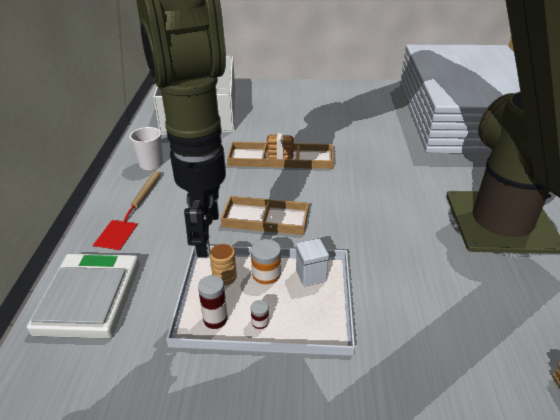

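```bash
python3 -c "
from h import *
print(plane('w5',[[299,220.5]],.098)*1000,plane('w5',[[167.5,209]],.073)*1000,plane('w5',[[153,110]],.073)*1000,plane('w5',[[300,110.5]],.048)*1000)"
```

```text
[[606.81759713 304.09982595  98.        ]] [[604.50098958 197.24704251  73.        ]] [[522.97940162 189.71692181  73.        ]] [[526.85285543 307.13978659  48.        ]]
```

```bash
python3 -m pendant '[{"offset":[0.1,1.1,-2],"turn":[0,0,0],"claw":1},{"offset":[0.1,1.1,-6],"turn":[0,0,0],"claw":1},{"offset":[0.1,1.1,-9.5],"turn":[0,0,0],"claw":1},{"offset":[0.1,1.1,-10.5],"turn":[0,0,0],"claw":1},{"offset":[0.1,1.1,-10.5],"turn":[0,0,0],"claw":1}]'
python3 -m pendant '[{"offset":[0,0,0],"turn":[0,0,0],"claw":0.5},{"offset":[0,0,0],"turn":[0,0,0],"claw":0.4},{"offset":[0,0,0],"turn":[0,0,0],"claw":0.3},{"offset":[0,0,0],"turn":[0,0,0],"claw":0.3},{"offset":[0,0,0],"turn":[0,0,0],"claw":0.3}]'
python3 -m pendant '[{"offset":[0,0,2],"turn":[0,0,0],"claw":0.3},{"offset":[0,0,6],"turn":[0,0,0],"claw":0.3},{"offset":[0,0,10],"turn":[0,0,0],"claw":0.3},{"offset":[0,-3,12],"turn":[0,0,0],"claw":0.3},{"offset":[0,-7.5,12],"turn":[0,0,-1],"claw":0.3}]'
python3 -m pendant '[{"offset":[0,-4.5,0],"turn":[0,0,0],"claw":0.3},{"offset":[0,-9,0],"turn":[0,0,0],"claw":0.3},{"offset":[0,-13.5,0],"turn":[0,0,0],"claw":0.3},{"offset":[0,-18,0],"turn":[0,0,0],"claw":0.3},{"offset":[0,-22.5,0],"turn":[0,0,0],"claw":0.3}]'
python3 -m pendant '[{"offset":[0,-4.5,0],"turn":[0,0,0],"claw":0.3},{"offset":[0,-9,0],"turn":[0,0,0],"claw":0.3},{"offset":[-0.2,-13.5,0],"turn":[0,0,0],"claw":0.3},{"offset":[-0.4,-18,0],"turn":[0,0,0],"claw":0.3},{"offset":[-0.5,-22.5,0],"turn":[0,0,0],"claw":0.3}]'
python3 -c "
from h import *
go(.602,-.258,.071,88.8)"
```

```text
clock: 10.35
tool_pos: [0.6061, 0.3021, 0.0701]
tcp_rot: [-0.002, 0.003, 1.0, -0.001]
force: [-0.2, 1.3, -0.7]
gripper_width: 0.997
grip_force: 0.0
clock: 10.85
tool_pos: [0.609, 0.3049, 0.0742]
tcp_rot: [0.002, 0.002, 1.0, 0.001]
force: [-0.8, 0.8, 6.2]
gripper_width: 0.493
grip_force: 60.6
clock: 11.35
tool_pos: [0.61, 0.2316, 0.1962]
tcp_rot: [0.004, 0.009, 1.0, 0.002]
force: [1.8, -1.0, -1.0]
gripper_width: 0.492
grip_force: 61.5
clock: 11.85
tool_pos: [0.607, 0.0024, 0.1919]
tcp_rot: [0.0, 0.01, 1.0, -0.0]
force: [-0.2, 0.3, -2.3]
gripper_width: 0.494
grip_force: 61.5
clock: 12.35
tool_pos: [0.6019, -0.2226, 0.1919]
tcp_rot: [0.0, 0.01, 1.0, 0.0]
force: [1.2, 0.5, -1.6]
gripper_width: 0.494
grip_force: 61.5
t 12.35 delta cm [ 1.000e-02 -3.540e+00 -1.209e+01] closing yaw 88.8 turn -0.0 q [-0.35 -0.33] grip 0.494 61.5
```

```bash
python3 -m pendant '[{"offset":[0,-3.5,0],"turn":[0,0,0],"claw":0.3},{"offset":[0,-3.5,-4],"turn":[0,0,0],"claw":0.3},{"offset":[0,-3.5,-8],"turn":[0,0,0],"claw":0.3},{"offset":[0,-3.5,-10.5],"turn":[0,0,0],"claw":0.3},{"offset":[0,-3.5,-11.3],"turn":[0,0,0],"claw":0.3}]'
python3 -m pendant '[{"offset":[0,0,-0.1],"turn":[0,0,0],"claw":0.3},{"offset":[0,0,-0.2],"turn":[0,0,0],"claw":0.3},{"offset":[0,0,-0.3],"turn":[0,0,0],"claw":0.3},{"offset":[0,0,-0.4],"turn":[0,0,0],"claw":0.3},{"offset":[0,0,-0.4],"turn":[0,0,0],"claw":0.3}]'
```

```text
clock: 12.85
tool_pos: [0.5996, -0.2549, 0.0752]
tcp_rot: [-0.003, 0.011, 1.0, 0.001]
force: [-5.2, 4.2, 31.3]
gripper_width: 0.494
grip_force: 65.8
clock: 13.35
tool_pos: [0.6028, -0.256, 0.0752]
tcp_rot: [0.0, 0.01, 1.0, -0.0]
force: [-0.4, 0.5, -1.7]
gripper_width: 0.495
grip_force: 61.7
```

```bash
python3 -m pendant '[{"offset":[0,0,-0.1],"turn":[0,0,0],"claw":0.3},{"offset":[0,0,-0.1],"turn":[0,0,0],"claw":0.3},{"offset":[0,0,-0.2],"turn":[0,0,0],"claw":0.3},{"offset":[0,0,-0.2],"turn":[0,0,0],"claw":0.3}]'
python3 -c "
from h import *
snap('scene','sc6');im=cv2.imread('pics/sc6.png')[110:250,100:300];cv2.imwrite('pics/sc6c.png',cv2.resize(im,None,fx=3.5,fy=3.5,interpolation=cv2.INTER_CUBIC))"
```

```text
clock: 13.75
tool_pos: [0.6034, -0.256, 0.0751]
tcp_rot: [0.001, 0.01, 1.0, -0.0]
force: [-2.4, 2.6, 10.3]
gripper_width: 0.493
grip_force: 62.8
```

View pics/sc6c.png

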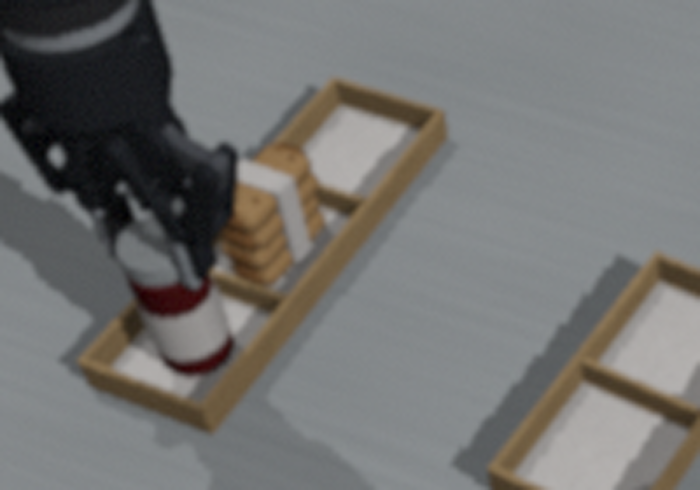

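```bash
python3 -m pendant '[{"offset":[0,0,0],"turn":[0,0,0],"claw":0.6},{"offset":[0,0,0],"turn":[0,0,0],"claw":0.75},{"offset":[0,0,0],"turn":[0,0,0],"claw":0.8},{"offset":[0,0,3],"turn":[0,0,0],"claw":1},{"offset":[0,0,8],"turn":[0,0,0],"claw":1}]'
python3 -m pendant '[{"offset":[0,3.5,2],"turn":[0,0,0],"claw":1},{"offset":[0,8,2],"turn":[0,0,0],"claw":1},{"offset":[0,12.5,2],"turn":[0,0,0],"claw":1},{"offset":[0,17,2],"turn":[0,0,0],"claw":1},{"offset":[0,21.5,2],"turn":[0,0,0],"claw":1}]'
python3 -m pendant '[{"offset":[0,4.5,0],"turn":[0,0,0],"claw":1},{"offset":[0,9,0],"turn":[0,0,0],"claw":1},{"offset":[0,13.5,0],"turn":[0,0,0],"claw":1},{"offset":[0,18,0],"turn":[0,0,0],"claw":1},{"offset":[0,22.5,0],"turn":[0,0,1],"claw":1}]'
python3 -m pendant '[{"offset":[0,1,0],"turn":[0,0,0],"claw":1},{"offset":[0,1,0],"turn":[0,0,0],"claw":1},{"offset":[0,1,0],"turn":[0,0,0],"claw":1}]'
python3 -c "
from h import *
go(.6045,.1972,.057,90)"
```

```text
clock: 14.3
tool_pos: [0.5994, -0.2547, 0.1489]
tcp_rot: [-0.004, 0.01, 1.0, 0.002]
force: [0.4, -0.1, -0.0]
gripper_width: 0.999
grip_force: 0.0
clock: 14.8
tool_pos: [0.6022, -0.0394, 0.1725]
tcp_rot: [0.0, 0.011, 1.0, -0.0]
force: [1.2, 0.9, -0.5]
gripper_width: 0.999
grip_force: 0.0
clock: 15.3
tool_pos: [0.6022, 0.1858, 0.1723]
tcp_rot: [-0.0, 0.002, 1.0, -0.0]
force: [1.0, -0.5, -0.8]
gripper_width: 1.0
grip_force: 0.0
clock: 15.6
tool_pos: [0.6023, 0.1931, 0.1723]
tcp_rot: [-0.0, 0.002, 1.0, -0.001]
force: [-0.6, -0.1, 0.1]
gripper_width: 1.0
grip_force: 0.0
t 15.6 delta cm [  0.22   0.41 -11.53] closing yaw 89.8 turn 0.2 q [0.31 0.31] grip 1.0 0.0
```

```bash
python3 -m pendant '[{"offset":[0.2,0.4,-3],"turn":[0,0,0],"claw":1},{"offset":[0.2,0.4,-7],"turn":[0,0,0],"claw":1},{"offset":[0.2,0.4,-10.5],"turn":[0,0,0],"claw":1},{"offset":[0.2,0.4,-11.5],"turn":[0,0,0],"claw":1},{"offset":[0.2,0.4,-11.5],"turn":[0,0,0],"claw":1}]'
python3 -m pendant '[{"offset":[0,0,0],"turn":[0,0,0],"claw":0.55},{"offset":[0,0,0],"turn":[0,0,0],"claw":0.45},{"offset":[0,0,0],"turn":[0,0,0],"claw":0.35},{"offset":[0,0,0],"turn":[0,0,0],"claw":0.35},{"offset":[0,0,0],"turn":[0,0,0],"claw":0.35}]'
python3 -m pendant '[{"offset":[0,0,2],"turn":[0,0,0],"claw":0.35},{"offset":[0,0,6],"turn":[0,0,0],"claw":0.35},{"offset":[0,0,10],"turn":[0,0,0],"claw":0.35},{"offset":[-1.5,-3,12],"turn":[0,0,0],"claw":0.35},{"offset":[-3,-7,12],"turn":[0,0,-1],"claw":0.35}]'
python3 -m pendant '[{"offset":[-1.7,-4.2,0],"turn":[0,0,0],"claw":0.35},{"offset":[-3.4,-8.4,0],"turn":[0,0,0],"claw":0.35},{"offset":[-5.1,-12.6,0],"turn":[0,0,0],"claw":0.35},{"offset":[-6.8,-16.8,0],"turn":[0,0,0],"claw":0.35},{"offset":[-8.5,-21,0],"turn":[0,0,0],"claw":0.35}]'
python3 -m pendant '[{"offset":[-1.7,-4.2,0],"turn":[0,0,0],"claw":0.35},{"offset":[-3.4,-8.4,0],"turn":[0,0,0],"claw":0.35},{"offset":[-5.1,-12.6,0],"turn":[0,0,0],"claw":0.35},{"offset":[-6.8,-16.1,0],"turn":[0,0,0],"claw":0.35},{"offset":[-6.8,-16.1,0],"turn":[0,0,0],"claw":0.35}]'
python3 -c "
from h import *
go(.418,-.254,.065,88.8)"
```

```text
clock: 16.1
tool_pos: [0.6031, 0.1959, 0.0561]
tcp_rot: [-0.002, 0.003, 1.0, -0.001]
force: [-0.0, 0.5, -0.1]
gripper_width: 0.999
grip_force: 0.0
clock: 16.6
tool_pos: [0.6064, 0.1983, 0.0605]
tcp_rot: [0.002, 0.002, 1.0, 0.0]
force: [-1.6, -1.0, 5.6]
gripper_width: 0.547
grip_force: 60.6
clock: 17.1
tool_pos: [0.5778, 0.1297, 0.1829]
tcp_rot: [0.005, 0.009, 1.0, 0.001]
force: [0.8, -1.2, -1.9]
gripper_width: 0.551
grip_force: 62.1
clock: 17.6
tool_pos: [0.489, -0.0834, 0.1788]
tcp_rot: [0.001, 0.01, 1.0, -0.0]
force: [0.1, -0.0, -0.8]
gripper_width: 0.547
grip_force: 62.1
clock: 18.1
tool_pos: [0.42, -0.2469, 0.1788]
tcp_rot: [0.001, 0.014, 1.0, -0.001]
force: [-0.2, 0.1, -1.8]
gripper_width: 0.553
grip_force: 62.1
t 18.1 delta cm [ -0.2   -0.71 -11.38] closing yaw 88.4 turn 0.4 q [-0.53 -0.5 ] grip 0.553 62.1
```

Contact is expected near reading z≈0.061; stop at 0.068, then creep.

```bash
python3 -m pendant '[{"offset":[-0.2,-0.7,-2],"turn":[0,0,0],"claw":0.35},{"offset":[-0.2,-0.7,-6],"turn":[0,0,0],"claw":0.35},{"offset":[-0.2,-0.7,-9.5],"turn":[0,0,0],"claw":0.35},{"offset":[-0.2,-0.7,-10.8],"turn":[0,0,0],"claw":0.35},{"offset":[-0.2,-0.7,-11],"turn":[0,0,0],"claw":0.35}]'
python3 -m pendant '[{"offset":[0,0,-0.1],"turn":[0,0,0],"claw":0.35},{"offset":[0,0,-0.3],"turn":[0,0,0],"claw":0.35},{"offset":[0,0,-0.5],"turn":[0,0,0],"claw":0.35},{"offset":[0,0,-0.6],"turn":[0,0,0],"claw":0.35},{"offset":[0,0,-0.6],"turn":[0,0,0],"claw":0.35}]'
python3 -c "
from h import *
st()"
```

```text
clock: 18.6
tool_pos: [0.4184, -0.2485, 0.0663]
tcp_rot: [-0.001, 0.01, 1.0, 0.001]
force: [-0.2, -0.3, -1.2]
gripper_width: 0.545
grip_force: 62.1
clock: 19.1
tool_pos: [0.4197, -0.25, 0.0619]
tcp_rot: [0.0, 0.01, 1.0, -0.0]
force: [-0.5, 1.1, -1.0]
gripper_width: 0.552
grip_force: 62.1
19.1 [ 0.4197 -0.25    0.0619] [ 0.    0.01  1.   -0.  ] [-0.5  1.1 -1. ] 0.552 62.1
```

```bash
python3 -m pendant '[{"offset":[0,-0.3,-0.1],"turn":[0,0,0],"claw":0.35},{"offset":[0,-0.3,-0.1],"turn":[0,0,0],"claw":0.35},{"offset":[0,-0.3,-0.2],"turn":[0,0,0],"claw":0.35},{"offset":[0,-0.3,-0.2],"turn":[0,0,0],"claw":0.35}]'
```

```text
clock: 19.5
tool_pos: [0.4198, -0.2519, 0.0612]
tcp_rot: [0.001, 0.01, 1.0, 0.001]
force: [-3.2, 4.4, 13.5]
gripper_width: 0.553
grip_force: 63.8
```

```bash
python3 -m pendant '[{"offset":[0,0,0],"turn":[0,0,0],"claw":0.65},{"offset":[0,0,0],"turn":[0,0,0],"claw":0.8},{"offset":[0,0,0],"turn":[0,0,0],"claw":0.85},{"offset":[0,0,3],"turn":[0,0,0],"claw":1},{"offset":[0,0,8],"turn":[0,0,0],"claw":1}]'
python3 -m pendant '[{"offset":[0,3.5,3],"turn":[0,0,4],"claw":1},{"offset":[0,8,4],"turn":[0,0,8],"claw":1},{"offset":[0.5,12.5,4],"turn":[0,0,12],"claw":1},{"offset":[0.5,17,4],"turn":[0,0,16],"claw":1},{"offset":[1,21.5,4],"turn":[0,0,20.2],"claw":1}]'
python3 -m pendant '[{"offset":[0,4.5,0],"turn":[0,0,0],"claw":1},{"offset":[0,9,0],"turn":[0,0,0],"claw":1},{"offset":[0,13.5,0],"turn":[0,0,0],"claw":1},{"offset":[0,17,0],"turn":[0,0,0],"claw":1},{"offset":[0,17,0],"turn":[0,0,0],"claw":1}]'
python3 -c "
from h import *
snap('wrist','w7');go(.4335,.1897,.057,109)"
```

```text
clock: 20.0
tool_pos: [0.4167, -0.2515, 0.1373]
tcp_rot: [-0.004, 0.011, 1.0, 0.002]
force: [0.9, -1.6, -0.1]
gripper_width: 0.996
grip_force: 0.0
clock: 20.5
tool_pos: [0.4289, -0.0365, 0.1797]
tcp_rot: [0.0, -0.166, 0.986, -0.0]
force: [0.9, -1.2, -1.1]
gripper_width: 0.998
grip_force: 0.0
clock: 21.0
tool_pos: [0.4298, 0.1357, 0.1795]
tcp_rot: [0.001, -0.168, 0.986, 0.001]
force: [-0.6, -1.1, -1.1]
gripper_width: 0.998
grip_force: 0.0
t 21.05 delta cm [  0.4    5.6  -12.24] closing yaw 109.2 turn -0.2 q [ 0.3  -0.03] grip 0.998 0.0
```

View pics/w7.png

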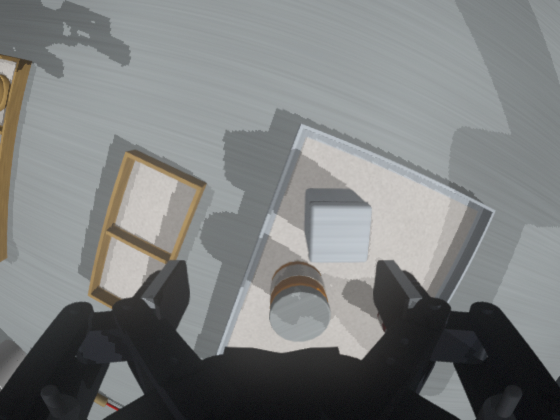

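```bash
python3 -c "
from h import *
print(plane('w7',[[309,205],[370,204],[370,261],[311,262]],.078).mean(0)*1000)"
python3 -m pendant '[{"offset":[0.2,4,0],"turn":[0,0,0],"claw":1},{"offset":[0.4,5.6,-2],"turn":[0,0,0],"claw":1},{"offset":[0.4,5.6,-2],"turn":[0,0,0],"claw":1},{"offset":[0.4,5.6,-2],"turn":[0,0,0],"claw":1}]'
python3 -c "
from h import *
go(.4335,.1897,.057,109)"
```

```text
[432.41403519 186.76337757  78.        ]
clock: 21.45
tool_pos: [0.4328, 0.1866, 0.1592]
tcp_rot: [-0.001, -0.165, 0.986, -0.001]
force: [-0.9, 0.1, 0.6]
gripper_width: 0.999
grip_force: 0.0
t 21.45 delta cm [  0.07   0.31 -10.22] closing yaw 109.0 turn 0.0 q [0.41 0.08] grip 0.999 0.0
```

```bash
python3 -m pendant '[{"offset":[0,0.2,-3],"turn":[0,0,0],"claw":1},{"offset":[0,0.2,-7],"turn":[0,0,0],"claw":1},{"offset":[0,0.2,-9.8],"turn":[0,0,0],"claw":1},{"offset":[0,0.2,-10.2],"turn":[0,0,0],"claw":1},{"offset":[0,0.2,-10.2],"turn":[0,0,0],"claw":1}]'
python3 -m pendant '[{"offset":[0,0,0],"turn":[0,0,0],"claw":0.55},{"offset":[0,0,0],"turn":[0,0,0],"claw":0.45},{"offset":[0,0,0],"turn":[0,0,0],"claw":0.35},{"offset":[0,0,0],"turn":[0,0,0],"claw":0.35},{"offset":[0,0,0],"turn":[0,0,0],"claw":0.35}]'
python3 -m pendant '[{"offset":[0,0,2],"turn":[0,0,0],"claw":0.35},{"offset":[0,0,6],"turn":[0,0,0],"claw":0.35},{"offset":[0,0,10],"turn":[0,0,0],"claw":0.35},{"offset":[1.5,-4,11],"turn":[0,0,-7],"claw":0.35},{"offset":[3,-8,11],"turn":[0,0,-14],"claw":0.35}]'
python3 -m pendant '[{"offset":[1.5,-4,0],"turn":[0,0,-6],"claw":0.35},{"offset":[2.7,-8,0],"turn":[0,0,-11.6],"claw":0.35},{"offset":[2.7,-9.5,0],"turn":[0,0,-11.6],"claw":0.35},{"offset":[2.7,-9.5,0],"turn":[0,0,-11.6],"claw":0.35}]'
python3 -c "
from h import *
go(.490,.0095,.065,83.4)"
```

```text
clock: 21.95
tool_pos: [0.4332, 0.1888, 0.0578]
tcp_rot: [-0.001, -0.164, 0.986, -0.0]
force: [0.6, 0.5, -0.0]
gripper_width: 1.001
grip_force: 0.0
clock: 22.45
tool_pos: [0.435, 0.1903, 0.0596]
tcp_rot: [0.002, -0.165, 0.986, -0.0]
force: [-0.3, -2.3, 6.7]
gripper_width: 0.575
grip_force: 61.4
clock: 22.95
tool_pos: [0.4659, 0.1107, 0.1711]
tcp_rot: [0.004, -0.043, 0.999, 0.001]
force: [1.2, 0.5, -3.0]
gripper_width: 0.571
grip_force: 63.6
clock: 23.35
tool_pos: [0.4906, 0.013, 0.1681]
tcp_rot: [0.0, 0.059, 0.998, -0.0]
force: [-0.8, 0.4, -0.7]
gripper_width: 0.571
grip_force: 63.6
t 23.35 delta cm [ -0.06  -0.35 -10.31] closing yaw 83.2 turn 0.2 q [0.03 0.15] grip 0.571 63.6
```

```bash
python3 -m pendant '[{"offset":[-0.1,-0.3,-2],"turn":[0,0,0],"claw":0.35},{"offset":[-0.1,-0.3,-6],"turn":[0,0,0],"claw":0.35},{"offset":[-0.1,-0.3,-9],"turn":[0,0,0],"claw":0.35},{"offset":[-0.1,-0.3,-9.8],"turn":[0,0,0],"claw":0.35},{"offset":[-0.1,-0.3,-10],"turn":[0,0,0],"claw":0.35}]'
python3 -m pendant '[{"offset":[0,0,-0.2],"turn":[0,0,0],"claw":0.35},{"offset":[0,0,-0.4],"turn":[0,0,0],"claw":0.35},{"offset":[0,0,-0.6],"turn":[0,0,0],"claw":0.35},{"offset":[0,0,-0.7],"turn":[0,0,0],"claw":0.35},{"offset":[0,0,-0.7],"turn":[0,0,0],"claw":0.35}]'
python3 -c "
from h import *
st()
snap('scene','sc8');im=cv2.imread('pics/sc8.png')[110:280,100:340];cv2.imwrite('pics/sc8c.png',cv2.resize(im,None,fx=3.3,fy=3.3,interpolation=cv2.INTER_CUBIC))"
```

```text
clock: 23.85
tool_pos: [0.4884, 0.0128, 0.0671]
tcp_rot: [-0.001, 0.057, 0.998, 0.0]
force: [-0.3, 0.1, -1.3]
gripper_width: 0.573
grip_force: 63.5
clock: 24.35
tool_pos: [0.4896, 0.012, 0.0609]
tcp_rot: [0.0, 0.058, 0.998, 0.0]
force: [-0.4, 0.0, -2.1]
gripper_width: 0.572
grip_force: 63.5
24.35 [0.4896 0.012  0.0609] [0.    0.058 0.998 0.   ] [-0.4  0.  -2.1] 0.572 63.5
```

View pics/sc8c.png

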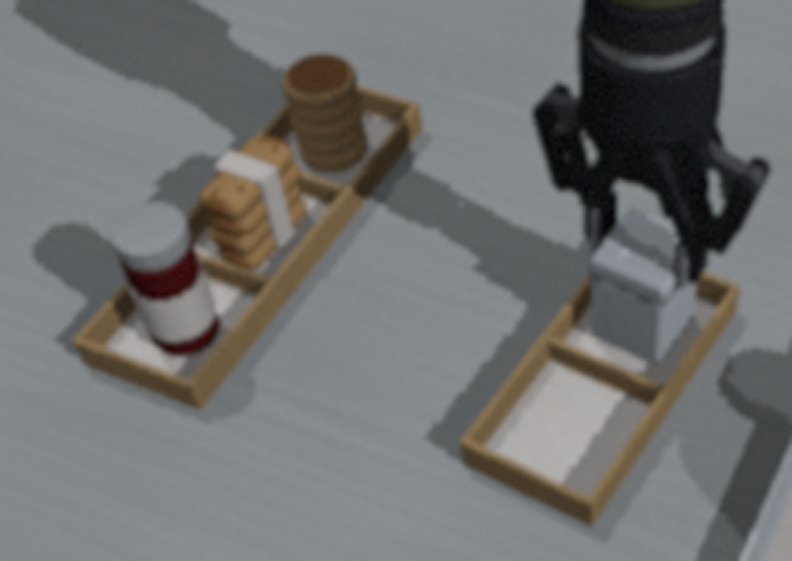

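All three items stand in carton three, and the tin is inside its compartment. Lower it the last 1–2 mm.

```bash
python3 -m pendant '[{"offset":[0,0,-0.1],"turn":[0,0,0],"claw":0.35},{"offset":[0,0,-0.1],"turn":[0,0,0],"claw":0.35},{"offset":[0,0,-0.2],"turn":[0,0,0],"claw":0.35},{"offset":[0,0,-0.2],"turn":[0,0,0],"claw":0.35}]'
```

```text
clock: 24.8
tool_pos: [0.4898, 0.0119, 0.0605]
tcp_rot: [0.001, 0.058, 0.998, 0.0]
force: [-3.8, -1.4, 13.9]
gripper_width: 0.57
grip_force: 65.3
```

```bash
python3 -m pendant '[{"offset":[0,0,0],"turn":[0,0,0],"claw":0.65},{"offset":[0,0,0],"turn":[0,0,0],"claw":0.8},{"offset":[0,0,0],"turn":[0,0,0],"claw":0.85},{"offset":[0,0,3],"turn":[0,0,0],"claw":1},{"offset":[0,0,8],"turn":[0,0,0],"claw":1}]'
python3 -m pendant '[{"offset":[0.8,3.5,3],"turn":[0,0,4],"claw":1},{"offset":[1.6,8,3],"turn":[0,0,6.6],"claw":1},{"offset":[2.4,12.5,3],"turn":[0,0,6.6],"claw":1},{"offset":[3.4,17,3],"turn":[0,0,6.6],"claw":1},{"offset":[3.4,17.5,3],"turn":[0,0,6.6],"claw":1}]'
python3 -m pendant '[{"offset":[0,0,0],"turn":[0,0,0],"claw":1},{"offset":[0,0,0],"turn":[0,0,0],"claw":1}]'
python3 -c "
from h import *
go(.5226,.1883,.057,90)"
```

```text
clock: 25.3
tool_pos: [0.4862, 0.012, 0.1363]
tcp_rot: [-0.004, 0.058, 0.998, -0.0]
force: [1.6, -0.2, 0.7]
gripper_width: 1.002
grip_force: 0.0
clock: 25.8
tool_pos: [0.525, 0.1919, 0.1684]
tcp_rot: [0.001, -0.003, 1.0, 0.001]
force: [-0.1, -0.5, -0.1]
gripper_width: 0.998
grip_force: 0.0
clock: 26.0
tool_pos: [0.5228, 0.1862, 0.1681]
tcp_rot: [-0.001, 0.0, 1.0, -0.001]
force: [0.6, -0.7, 0.5]
gripper_width: 0.998
grip_force: 0.0
t 26.0 delta cm [ -0.02   0.21 -11.11] closing yaw 90.0 turn 0.0 q [0.34 0.34] grip 0.998 0.0
```

```bash
python3 -m pendant '[{"offset":[0,0.2,-3],"turn":[0,0,0],"claw":1},{"offset":[0,0.2,-7],"turn":[0,0,0],"claw":1},{"offset":[0,0.2,-10.5],"turn":[0,0,0],"claw":1},{"offset":[0,0.2,-11.1],"turn":[0,0,0],"claw":1},{"offset":[0,0.2,-11.1],"turn":[0,0,0],"claw":1}]'
python3 -m pendant '[{"offset":[0,0,0],"turn":[0,0,0],"claw":0.65},{"offset":[0,0,0],"turn":[0,0,0],"claw":0.55},{"offset":[0,0,0],"turn":[0,0,0],"claw":0.45},{"offset":[0,0,0],"turn":[0,0,0],"claw":0.45},{"offset":[0,0,0],"turn":[0,0,0],"claw":0.45}]'
python3 -m pendant '[{"offset":[0,0,2],"turn":[0,0,0],"claw":0.45},{"offset":[0,0,6],"turn":[0,0,0],"claw":0.45},{"offset":[0,0,10],"turn":[0,0,0],"claw":0.45},{"offset":[1.2,-4,11],"turn":[0,0,-2],"claw":0.45},{"offset":[2.4,-8,11],"turn":[0,0,-4],"claw":0.45}]'
python3 -m pendant '[{"offset":[1.4,-4,0],"turn":[0,0,-2.6],"claw":0.45},{"offset":[2.8,-8,0],"turn":[0,0,-2.6],"claw":0.45},{"offset":[3.4,-10.5,0],"turn":[0,0,-2.6],"claw":0.45},{"offset":[3.4,-10.7,0],"turn":[0,0,-2.6],"claw":0.45},{"offset":[3.4,-10.7,0],"turn":[0,0,-2.6],"claw":0.45}]'
python3 -c "
from h import *
go(.581,-.001,.067,83.4)"
```

```text
clock: 26.5
tool_pos: [0.5222, 0.1874, 0.0569]
tcp_rot: [-0.002, 0.001, 1.0, -0.001]
force: [0.4, 0.4, 0.7]
gripper_width: 1.002
grip_force: 0.0
clock: 27.0
tool_pos: [0.5255, 0.189, 0.0605]
tcp_rot: [0.003, 0.0, 1.0, 0.0]
force: [-0.7, -2.6, 7.5]
gripper_width: 0.64
grip_force: 61.7
clock: 27.5
tool_pos: [0.55, 0.1097, 0.1718]
tcp_rot: [0.004, 0.034, 0.999, 0.001]
force: [1.1, 0.2, -4.0]
gripper_width: 0.639
grip_force: 64.6
clock: 28.0
tool_pos: [0.5814, 0.0016, 0.1681]
tcp_rot: [0.0, 0.058, 0.998, 0.0]
force: [0.1, -0.1, -3.2]
gripper_width: 0.643
grip_force: 64.5
t 28.0 delta cm [ -0.04  -0.26 -10.11] closing yaw 83.3 turn 0.1 q [0.   0.12] grip 0.643 64.5
```

```bash
python3 -m pendant '[{"offset":[0,-0.2,-2],"turn":[0,0,0],"claw":0.45},{"offset":[0,-0.2,-6],"turn":[0,0,0],"claw":0.45},{"offset":[0,-0.2,-9],"turn":[0,0,0],"claw":0.45},{"offset":[0,-0.2,-9.8],"turn":[0,0,0],"claw":0.45},{"offset":[0,-0.2,-10],"turn":[0,0,0],"claw":0.45}]'
python3 -m pendant '[{"offset":[0,0,-0.2],"turn":[0,0,0],"claw":0.45},{"offset":[0,0,-0.4],"turn":[0,0,0],"claw":0.45},{"offset":[0,0,-0.6],"turn":[0,0,0],"claw":0.45},{"offset":[0,0,-0.7],"turn":[0,0,0],"claw":0.45},{"offset":[0,0,-0.7],"turn":[0,0,0],"claw":0.45}]'
python3 -m pendant '[{"offset":[0,0,-0.1],"turn":[0,0,0],"claw":0.45},{"offset":[0,0,-0.1],"turn":[0,0,0],"claw":0.45}]'
```

```text
clock: 28.5
tool_pos: [0.5803, 0.0012, 0.0669]
tcp_rot: [-0.001, 0.057, 0.998, 0.0]
force: [-0.2, -0.0, -2.6]
gripper_width: 0.638
grip_force: 64.6
clock: 29.0
tool_pos: [0.5823, 0.0, 0.0616]
tcp_rot: [0.001, 0.058, 0.998, 0.0]
force: [-0.1, -0.3, 1.4]
gripper_width: 0.646
grip_force: 65.1
clock: 29.2
tool_pos: [0.5827, -0.0001, 0.0615]
tcp_rot: [0.002, 0.058, 0.998, 0.0]
force: [-1.9, 0.2, 8.3]
gripper_width: 0.64
grip_force: 66.0
```

Contact made; release and retreat, then look.

```bash
python3 -m pendant '[{"offset":[0,0,0],"turn":[0,0,0],"claw":0.75},{"offset":[0,0,0],"turn":[0,0,0],"claw":0.9},{"offset":[0,0,0],"turn":[0,0,0],"claw":0.95},{"offset":[0,0,3],"turn":[0,0,0],"claw":1},{"offset":[0,0,8],"turn":[0,0,0],"claw":1}]'
python3 -m pendant '[{"offset":[0,0,4],"turn":[0,0,0],"claw":1},{"offset":[-4,0,8],"turn":[0,0,0],"claw":1},{"offset":[-8,0,11],"turn":[0,0,0],"claw":1},{"offset":[-12,0,12],"turn":[0,0,0],"claw":1},{"offset":[-16,0,12],"turn":[0,0,0],"claw":1}]'
python3 -m pendant '[{"offset":[0,0,0],"turn":[0,0,0],"claw":1},{"offset":[0,0,0],"turn":[0,0,0],"claw":1},{"offset":[0,0,0],"turn":[0,0,0],"claw":1}]'
python3 -c "
from h import *
snap('scene','sc9');im=cv2.imread('pics/sc9.png')[110:350,100:500];cv2.imwrite('pics/sc9c.png',cv2.resize(im,None,fx=2,fy=2,interpolation=cv2.INTER_CUBIC))
snap('side','s9');im=cv2.imread('pics/s9.png')[120:360,160:380];cv2.imwrite('pics/s9c.png',cv2.resize(im,None,fx=2.5,fy=2.5,interpolation=cv2.INTER_CUBIC))"
```

```text
clock: 29.7
tool_pos: [0.5781, 0.0001, 0.1367]
tcp_rot: [-0.004, 0.058, 0.998, -0.0]
force: [1.1, -0.4, 0.6]
gripper_width: 0.999
grip_force: 0.0
clock: 30.2
tool_pos: [0.4211, 0.0001, 0.2619]
tcp_rot: [0.002, 0.058, 0.998, 0.0]
force: [-0.1, -0.1, -0.3]
gripper_width: 1.002
grip_force: 0.0
clock: 30.5
tool_pos: [0.4227, 0.0001, 0.2597]
tcp_rot: [0.001, 0.058, 0.998, 0.0]
force: [0.2, 1.1, 0.6]
gripper_width: 1.0
grip_force: 0.0
```

View pics/sc9c.png

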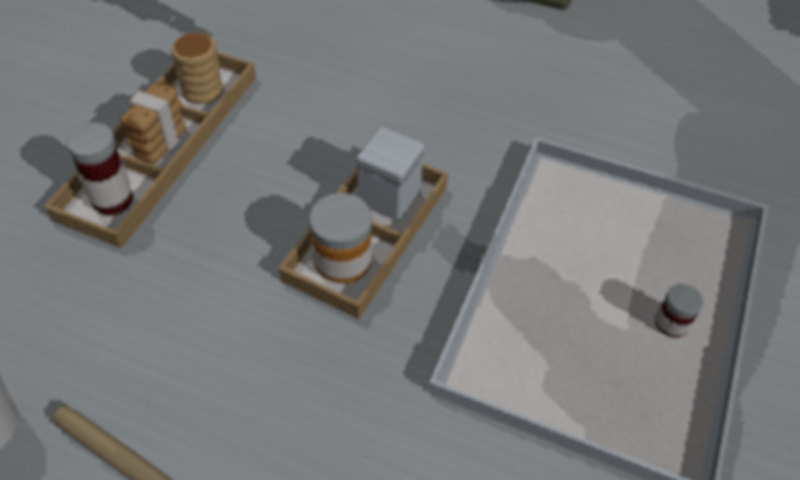

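View pics/s9c.png

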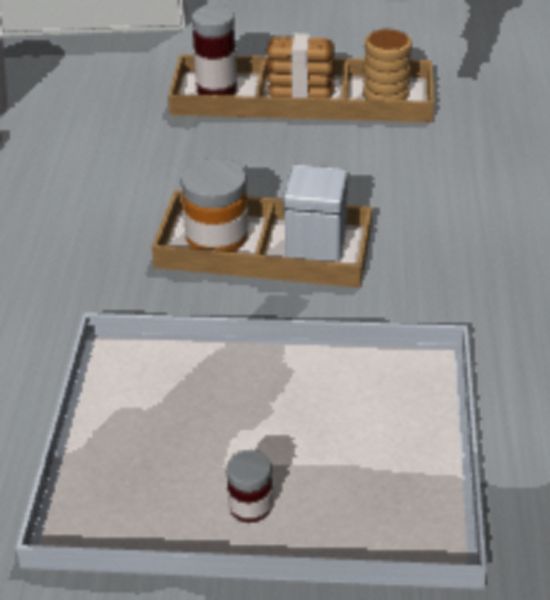

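All five items stand upright in the right compartments, and the mini jar hasn't moved.

```bash
python3 -c "
from cell import ticket
print(ticket.close_job())"
```

```text
the job is handed in; nothing more can be done
None
```

Both cartons are packed as asked, the smallest jar is still in its place on the sheet, and the job was handed in at about 31 s; the tall jar touched down harder than the rest, at about 31 N.

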